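# Clear the rock sugar off the thin board into the tilt-out bin

### The arm

A 6-joint arm with a two-finger parallel gripper is mounted at the origin on the work surface. World frame = base frame: x ahead of the robot, y to its left, z up, the work surface at z = 0. Lengths are in m, angles in rad, forces in N, time in s.
With the tool pointing down it reaches from about 0.275 to 0.725 m from the base axis. Payload 5.6 kg.
Tool frame: the origin (TCP) lies at the very end of the fingers, on their centre line; the grasp point (between the pads) lies 19 mm behind it (env.pinch_z is the distance from the TCP to the grasp point, in m); z points along the fingers, y is the direction in which the jaws open and shut (so a half turn about z gives the same grasp; the last joint's range is limited). The gripper opens to 85 mm and grips with 20 to 120 N. Pads are 22 mm wide; open, the fingers measure 114 mm over their backs; the gripper's body (76 mm by 85 mm) begins 54 mm behind the grasp point. The pads swing forward as they close: fully open they stand 13 mm farther back than shut.
Start: joints at [-1.029, 0.255, 0.108, 0, -1.424, -0.285], TCP at [0.14, -0.532, 0.231] pointing down, gripper open.
Joint ranges: [-2.95, 2.95], [-1.21, 1.97], [-1.09, 1.5], [-2.87, 1.71], [-2.94, -0.07], [-3.05, 3.05]. Speed limits (rad/s): [2.57, 2.57, 3.14, 3.14, 3.14, 3.14].

### API

Orientations are given as [roll, pitch, yaw] about the fixed x, y, z axes, in that order (R = Rz(yaw) Ry(pitch) Rx(roll)).
In Python, from cell import env gives the robot as it stands.
- The arm moves only by the shell command python3 -m creep 'ROWS' [FORCE]. ROWS is JSON, a list that holds one entry, the list of rows, each a list of 7 numbers: the shift along the tool's x, y, z in m, then the turn, a rotation vector about the tool's x, y, z in units of 8 degrees (1.0 is 8 degrees), then the closure, from -1 (fully open) to 1 (shut). A call has 1 to 10 rows; each row is the pose to reach, as a shift and turn from the pose commanded when the call began, along the tool's axes at that moment; what a row does not reach only later rows make up. A row lasts 1/10 s, in which the tool goes at most 50 mm and 8.59 degrees, less where a joint would pass 70% of its speed; a pose out of reach is approached as far as the arm can. A call with a gripper value outside its range is refused whole. The fingers move at their own pace and stop on an object; FORCE is the grip in N (left out, the last holds). Time passes only in rows, so rows that repeat a pose let the fingers close. It gives the time, the measured TCP pose, the force and the opening at its end, in the units of the state.
- env.state(): the state, without advancing time (a new reading comes with each control period).
- env.grab_frame(name): name is "scene" or "top"; returns the picture (480x640x3 uint8, red, green, blue); there is no depth.
- env.get_calibration(name): a dict with "intrinsics" (3x3 intrinsics, pixels), "k1" (the pictures are not rectified: a ray, as slopes to the right and down, at radius r is drawn at 1 + k1 r^2 times it, then the intrinsics apply), "rvec" (rotation vector, rad) and "tvec" (3), from world to camera coordinates, as OpenCV has them. Camera axes: x right, y down, z forward; pixel columns grow to the right and rows downward; lengths in m; the calibration is good to about 2 mm. A picture is of the moment at which its call begins. get_calibration takes no time and is no camera call.
- env.job_done(): hands the job in, once; it reports no verdict.
The state is a dict: "time": time; "joint_positions": joint angles; "qd": joint speeds; "tau": joint torques, N m; "tool_pos": TCP position; "ee_rot": TCP orientation; "contact_force": force on the tool from outside, world axes, zero at the start; "wrist_torque": the same for the moment, N m; "gripper_width": finger opening in m.
Only numpy, scipy, OpenCV 4.12 (cv2) and the standard library are available. Lean on these libraries where they do the work, as an engineer would, in place of code of your own. Each camera call takes 0.05 s, during which the arm holds its last target. There are 200 camera calls.

### The job

First pull the front of the tilt-out bin open to its stop. Then slide the thin chopping board, with the sugar lumps lying on it, towards the robot until its hand slot is out past the front edge of the shelf, take it there by the end strip, lift it with the lumps still on it and tip all three lumps into the open bin. Finally set the empty board down flat (do not drop it) across the top of the bamboo steamer, about centred, leave the bin open, and leave the steamer and all other things standing where they are.

Things in the scene. Friction and masses are not known exactly. Their poses are not given: they have to be found in the camera images.
- shelf: Low dark wood shelf standing on the worktop, fixed, 580 mm wide, 400 mm deep; its top is 70 mm above the worktop. Origin: on its front edge (the edge facing the robot), at worktop height; +x runs back into the shelf, away from the robot, +y along the edge to the left. It spans y = -250 to +330 mm.
- board_mid (a point): Centre of the thin wooden chopping board, half-way through its 3 mm thickness. The board is 220 mm long (x), 110 mm wide (y), 3 mm thick, 90 g, z up when lying as at the start (flat on the shelf). Its -x end is the one with the hand slot and lies towards the front edge of the shelf. Board on shelf: friction about 0.6.
- board_slot (a point): Centre of the hand slot right through the board, 74 mm from the board's centre towards its -x end; the slot is 40 mm along the board's x and 64 mm along its y. Between the slot and the -x end is the end strip, 16 mm wide; the solid part of the board begins 20 mm to the +x side of the slot centre.
- board_strip (a point): Centre of the end strip (16 mm along the board's x, 110 mm along y, 3 mm thick), 102 mm from the board's centre and 8 mm from its -x end. Can be gripped with one finger through the slot and the other in front of the end.
- lump1_mid (a point): Centre of a pale lump of rock sugar, about 24 x 20 x 14 mm, 14 g, lying on the solid part of the board. It slides easily (friction about 0.35): it starts to slide when the board tilts some 16 to 23 degrees.
- lump2_mid (a point): Centre of a pale lump of rock sugar, about 21 x 23 x 16 mm, 14 g, lying on the solid part of the board. It slides easily (friction about 0.35): it starts to slide when the board tilts some 16 to 23 degrees.
- lump3_mid (a point): Centre of a pale lump of rock sugar, about 26 x 18 x 15 mm, 14 g, lying on the solid part of the board. It slides easily (friction about 0.35): it starts to slide when the board tilts some 16 to 23 degrees.
- steamer_rim (a point): Centre of the top rim of the round bamboo steamer basket, open at the top, loose, 350 g, 150 mm across, 60 mm high, wall 7 mm; it stands on the shelf, so its rim is 130 mm above the worktop.
- bin: Case of the tilt-out bin, fixed on the worktop, right of the shelf: 200 mm wide (y), 170 mm deep (x), 205 mm high with a closed top. Origin: middle of the lower edge of its open front side, at worktop height; +x runs back into the case, -x points out of the front (the way the front tilts out).
- bin_front (a joint): Tilt of the bin's front and tub, rad: 0 shut, 0.75 fully open at its stop. Hinge: the case's y axis through x = 0, z = 12 mm; the top swings out to the case's -x. Stiff (0.25 N m), stays where left. Front panel 198 mm wide, 10 mm thick (case x -10 to 0 mm when shut), top edge 192 mm from the hinge; its middle tab reaches to 225 mm from the hinge.
- bin_tab (a point): Centre of the upright grip tab on top of the bin's front, 70 mm wide, 10 mm thick. When shut the tab rises 32 mm above the top of the case (its top is 237 mm above the worktop) and this point is 220 mm above the worktop; behind it, over the case, is free space: it can be pinched or pushed outwards from behind. It tilts with the front.
- bin_tub (a point): Middle of the inner floor of the tub fixed behind the bin's front, tilting with it; x from front panel to tub back, y across, z up along the panel. Inside: 124 mm from panel to back wall (x -65 to +59 mm), 164 mm across; back wall 124 mm high.
- bin_mouth (a point): Fixed point in the middle of the tub's mouth as it lies when fully open, 65 mm in front of the case, 170 mm above the worktop, axes as the case. In the case's frame the open mouth runs from x = -130 mm (top edge of the panel, 152 mm above the worktop; the tab in its middle reaches x = -153, 177 mm up) to x = 0 (top of the tub's back wall, 195 mm up).
- jug: Bystander: steel jug with lever lid, 80 mm across, 129 mm high, at the back of the shelf. Origin under its centre.
- jar: Bystander: clear plastic jar with twist cap, 76 mm across, 120 mm high, at the back of the shelf. Origin under its centre.
- tin: Bystander: round tin, 72 mm across, 100 mm high, at the back of the shelf. Origin under its centre.
- mug: Bystander: mug, 80 mm across plus a handle, 90 mm high, near the left end of the shelf. Origin under its centre.
- dish: Bystander: ceramic dipping dish, 84 mm across, 28 mm high, on a round grey steamer mat (4 mm thick) on the worktop between robot and shelf. Origin under its centre.
- bottle: Bystander: bottle, 60 mm across, 190 mm high, on the worktop beyond the bin. Origin under its centre.
- board: The board itself on the whole: its origin lies at the centre of its underside, 1.5 mm under the centre point above, same axes.
- steamer: The steamer itself as a  origin at the centre of its underside, 60 mm under the rim point.
There are look-alikes about, which are no part of the job. What is meant by the board is not green, and is the larger of those in its own colour.

How it is judged:
On the way, in this order (a step that is already met when the one before it is completed fails the run):
1. the bin's front is open to its stop (value of joint bin_front above 0.7 rad), for 0.2 s.
2. the board has been slid so that its hand slot is out past the front edge of the shelf, still lying flat on the shelf with the lumps on it (x of board_slot in the frame of shelf below -0.012 m and x of board_mid in the frame of shelf above 0.01 m and height (world z) of board_mid between 0.066 and 0.078 m and angle between board_mid's own z axis and vertical below 0.06 rad and x of lump1_mid in the frame of board_mid between -0.065 and 0.125 m and y of lump1_mid in the frame of board_mid between -0.07 and 0.07 m and z of lump1_mid in the frame of board_mid between 0 and 0.03 m and x of lump2_mid in the frame of board_mid between -0.065 and 0.125 m and y of lump2_mid in the frame of board_mid between -0.07 and 0.07 m and z of lump2_mid in the frame of board_mid between 0 and 0.03 m and x of lump3_mid in the frame of board_mid between -0.065 and 0.125 m and y of lump3_mid in the frame of board_mid between -0.07 and 0.07 m and z of lump3_mid in the frame of board_mid between 0 and 0.03 m), for 0.1 s.
3. the board is lifted, with all three lumps still on it (height (world z) of board_mid above 0.12 m and x of lump1_mid in the frame of board_mid between -0.065 and 0.125 m and y of lump1_mid in the frame of board_mid between -0.07 and 0.07 m and z of lump1_mid in the frame of board_mid between 0 and 0.03 m and x of lump2_mid in the frame of board_mid between -0.065 and 0.125 m and y of lump2_mid in the frame of board_mid between -0.07 and 0.07 m and z of lump2_mid in the frame of board_mid between 0 and 0.03 m and x of lump3_mid in the frame of board_mid between -0.065 and 0.125 m and y of lump3_mid in the frame of board_mid between -0.07 and 0.07 m and z of lump3_mid in the frame of board_mid between 0 and 0.03 m), for 0.1 s.
4. all three lumps are in the tub of the open bin (value of joint bin_front above 0.7 rad and x of lump1_mid in the frame of bin_tub between -0.075 and 0.075 m and y of lump1_mid in the frame of bin_tub between -0.09 and 0.09 m and z of lump1_mid in the frame of bin_tub between -0.005 and 0.12 m and x of lump2_mid in the frame of bin_tub between -0.075 and 0.075 m and y of lump2_mid in the frame of bin_tub between -0.09 and 0.09 m and z of lump2_mid in the frame of bin_tub between -0.005 and 0.12 m and x of lump3_mid in the frame of bin_tub between -0.075 and 0.075 m and y of lump3_mid in the frame of bin_tub between -0.09 and 0.09 m and z of lump3_mid in the frame of bin_tub between -0.005 and 0.12 m), for 0.2 s.
5. the board is set down across the steamer while still held (within 15 mm of resting on it) (horizontal distance between board_mid and steamer_rim below 0.045 m and angle between board_mid's own z axis and vertical below 0.08 rad and height (world z) of board_mid between 0.125 and 0.147 m and contact force between the fingers and board above 0.3 N), for 0.05 s.
At the end, for the whole second after the job is handed in: All three lumps lie in the tub of the bin, whose front is open to its stop (over 0.70 rad); the board lies flat (within 4.5 degrees) and at rest on the steamer's rim, its centre within 45 mm of the steamer's axis, released; the steamer stands upright (all of step 4 and horizontal distance between board_mid and steamer_rim below 0.045 m and angle between board_mid's own z axis and vertical below 0.08 rad and height (world z) of board_mid between 0.127 and 0.136 m and linear speed of each of board, steamer below 0.02 m/s and contact force between the fingers and board below 0.1 N and angle between steamer_rim's own z axis and vertical below 0.06 rad); the robot touches nothing.
It fails at once if the steamer is pushed more than 40 mm from its place (distance of steamer_rim from where it was at the start of the episode above 0.04 m).
It fails at once if a bystander is pushed more than 30 mm from its place or tipped over (distance of any of jug, jar, tin, mug, dish, bottle from where it was at the start of the episode above 0.03 m or angle between any of jug, jar, tin, mug, dish, bottle's own z axis and vertical above 0.4 rad).
It also fails if it takes over 64 s, if anything falls off the work surface, if the arm or the gripper's body presses on something with over 40 N, if the wrist force passes 120 N, or if a joint passes its speed limit or range.

## Working session

There is one attempt and no reset: what is moved stays moved. The work goes in short steps, Python scripts to look and compute and a shell command to move; the robot and the scene stay as the last step left them, time stands still between calls to the robot, and variables do not carry over. Pictures are saved under pics/ and viewed, about 8 in all and at most 12, crops included, and the job is handed in when it is done.

```bash
mkdir -p pics; cat > h.py <<'E'
import numpy as np, cv2, json
from scipy.spatial.transform import Rotation as Rn
from cell import env
def cal(n):
    c=env.get_calibration(n); return np.array(c["intrinsics"],float),float(c["k1"]),Rn.from_rotvec(np.ravel(c["rvec"])).as_matrix(),np.ravel(c["tvec"])
def ray(n,u,v):
    K,k,R,t=cal(n); d=cv2.undistortPoints(np.array([[[u,v]]],float),K,np.array([k,0,0,0,0.]))[0,0]
    return -R.T@t, R.T@np.array([d[0],d[1],1])
def onz(n,u,v,z):
    o,d=ray(n,u,v); return o+d*(z-o[2])/d[2]
def proj(n,P):
    K,k,R,t=cal(n); return cv2.projectPoints(np.array(P,float).reshape(-1,1,3),cv2.Rodrigues(R)[0],t,K,np.array([k,0,0,0,0.]))[0][:,0]
def snap(n,f):
    im=env.grab_frame(n); cv2.imwrite(f,im[:,:,::-1]); return im
def st():
    s=env.state(); print(round(s["time"],2),np.round(s["tool_pos"],4),np.round(s["ee_rot"],3),"F",np.round(s["contact_force"],1),"w",round(float(s["gripper_width"]),4)); return s
def rows(target_p,target_R):
    """shift and turn (units 8deg) in the tool frame from the present pose"""
    s=env.state(); R=Rn.from_euler('xyz',s["ee_rot"]); 
    sh=R.inv().apply(np.array(target_p)-s["tool_pos"]); tu=(R.inv()*target_R).as_rotvec()/np.radians(8)
    print("shift",np.round(sh,4),"turn",np.round(tu,3))
E
python3 - <<'E'
from h import *
snap("scene","pics/s0.png"); snap("top","pics/t0.png"); st()
for n in("scene","top"): print(n,ray(n,320,240), cal(n)[1])
E
```

```text
0.1 [ 0.1396 -0.5315  0.2305] [ 3.14  -0.    -2.885] F [-0.6 -0.3 -0.8] w 0.0853
scene (array([1.19448952, 0.43038811, 1.27478782]), array([-0.47651827, -0.28938614, -0.83033298])) 0.007089559660553531
top (array([0.35529396, 0.01385846, 1.19419228]), array([ 0.18049632,  0.01055023, -0.98360817])) -0.10877766489967707
```

View pics/s0.png

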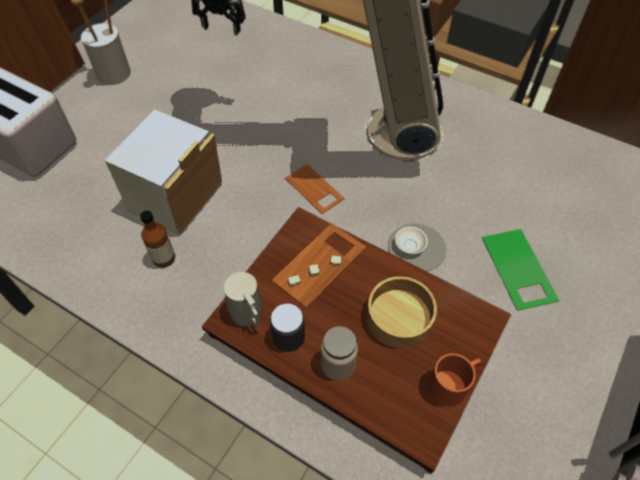

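View pics/t0.png

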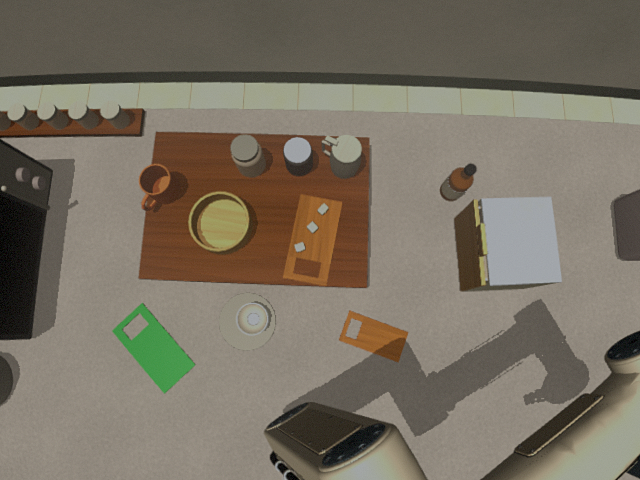

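The boards are: orange-brown with lumps on the shelf (top 312,240), orange-brown on the worktop (373,335), and green (153,347). The one on the shelf fits: it isn't green, it's the larger of the two orange ones, and it carries the lumps. The bin's front faces the shelf, with its tab near (482,240). Next I'll measure and check an enlarged crop.

```bash
python3 - <<'E'
from h import *
t=cv2.imread("pics/t0.png"); 
hsv=cv2.cvtColor(t,cv2.COLOR_BGR2HSV)
for p in [(320,215),(373,345),(350,180),(220,240),(525,240),(470,240),(481,240),(480,230),(312,227),(307,267),(150,225)]: print(p,hsv[p[1],p[0]],end=' ')
c=cv2.resize(t[120:300,260:420],None,fx=4,fy=4,interpolation=cv2.INTER_CUBIC)
d=cv2.resize(t[180:300,440:570],None,fx=4,fy=4,interpolation=cv2.INTER_CUBIC)
cv=np.zeros((600,800,3),np.uint8); 
c=c[:600,:]; cv[:c.shape[0],:400]=c[:,60:460]; cv[:480,400:]=d[:480,:400]
cv2.imwrite("pics/c0.png",cv)
print()
def quad(m,near,z):
    cs,_=cv2.findContours(m,cv2.RETR_EXTERNAL,cv2.CHAIN_APPROX_NONE)
    for k in cs:
        if cv2.contourArea(k)>500 and cv2.pointPolygonTest(cv2.convexHull(k),near,False)>=0:
            r=cv2.minAreaRect(k); b=cv2.boxPoints(r); w=np.array([onz("top",*q,z) for q in b])
            ap=cv2.approxPolyDP(cv2.convexHull(k),4,True)[:,0]
            print(near,"area",cv2.contourArea(k),"poly",ap.tolist()); wa=np.array([onz("top",*q,z) for q in ap.astype(float)])
            print(np.round(wa,3).tolist()); print("sides",np.round(np.linalg.norm(wa-np.roll(wa,-1,0),axis=1),3))
H,S,V=[hsv[:,:,i].astype(int) for i in range(3)]
wh=((S<50)&(V>150)).astype(np.uint8)*255
quad(wh,(525,240),.205)
# lumps: small bright blobs near board
n,l,s,ce=cv2.connectedComponentsWithStats(((S<90)&(V>140)).astype(np.uint8)[185:290,280:345])
for i in range(1,n):
    if 15<s[i,4]<200: print("lump",ce[i]+[280,185],s[i,4],np.round(onz("top",*(ce[i]+[280,185]),.088),3))
bo=((H>=8)&(H<=16)&(V>100)&(S>120)).astype(np.uint8)*255
quad(bo,(320,215),.073); quad(bo,(373,345),.003)
be=((V>130)&(H>18)&(H<35)&(S>60)).astype(np.uint8)*255
cs,_=cv2.findContours(be,cv2.RETR_EXTERNAL,cv2.CHAIN_APPROX_NONE)
for k in cs:
    if cv2.contourArea(k)>30:
        e=cv2.fitEllipse(k) if len(k)>5 else None; print("yellow",cv2.boundingRect(k),cv2.contourArea(k),e)
        if cv2.boundingRect(k)[2]>45: print(" rim",onz("top",*e[0],.13))
E
```

```text
(320, 215) [ 14 172 148] (373, 345) [ 15 186 147] (350, 180) [ 11 138 105] (220, 240) [ 31  96 159] (525, 240) [105  12 171] (470, 240) [ 15 111  76] (481, 240) [ 18 125 104] (480, 230) [ 20 125  96] (312, 227) [ 41  13 162] (307, 267) [ 12 162 110] (150, 225) [ 13 165  99] 
(525, 240) area 5959.0 poly [[550, 196], [561, 281], [490, 284], [482, 198]]
[[0.654, -0.512, 0.205], [0.455, -0.524, 0.205], [0.446, -0.356, 0.205], [0.644, -0.346, 0.205]]
sides [0.2   0.168 0.198 0.166]
lump [322.59701493 208.11940299] 67 [0.64  0.021 0.088]
lump [311.90625  226.578125] 64 [0.592 0.047 0.088]
lump [299.28571429 246.18571429] 70 [0.541 0.077 0.088]
lump [307.54216867 288.09036145] 166 [0.438 0.053 0.088]
(320, 215) area 18542.0 poly [[368, 152], [366, 286], [139, 277], [139, 176], [152, 162], [267, 147]]
[[0.8, -0.095, 0.073], [0.448, -0.091, 0.073], [0.455, 0.482, 0.073], [0.722, 0.51, 0.073], [0.762, 0.479, 0.073], [0.808, 0.172, 0.073]]
sides [0.352 0.573 0.269 0.05  0.31  0.267]
(373, 345) area 1739.0 poly [[349, 311], [407, 332], [397, 361], [339, 339]]
[[0.387, -0.054, 0.003], [0.335, -0.206, 0.003], [0.261, -0.18, 0.003], [0.314, -0.029, 0.003]]
sides [0.161 0.079 0.16  0.077]
yellow (534, 396, 69, 58) 55.0 ((567.1109008789062, 425.64599609375), (1.6977696418762207, 80.4579086303711), 50.50682067871094)
 rim [ 0.12017406 -0.56533574  0.13      ]
yellow (479, 256, 7, 29) 88.0 ((482.12542724609375, 268.9342346191406), (4.064452171325684, 34.83559036254883), 175.68637084960938)
yellow (481, 223, 6, 31) 85.0 ((483.5232238769531, 238.2915802001953), (3.450969934463501, 38.44789505004883), 174.60484313964844)
yellow (474, 199, 6, 28) 78.0 ((476.4821472167969, 212.86639404296875), (3.6797304153442383, 34.08789825439453), 174.38583374023438)
yellow (188, 192, 61, 59) 2730.5 ((218.19134521484375, 220.7974395751953), (57.56138610839844, 60.4134635925293), 57.53472137451172)
 rim [0.59222344 0.27389364 0.13      ]
```

View pics/c0.png

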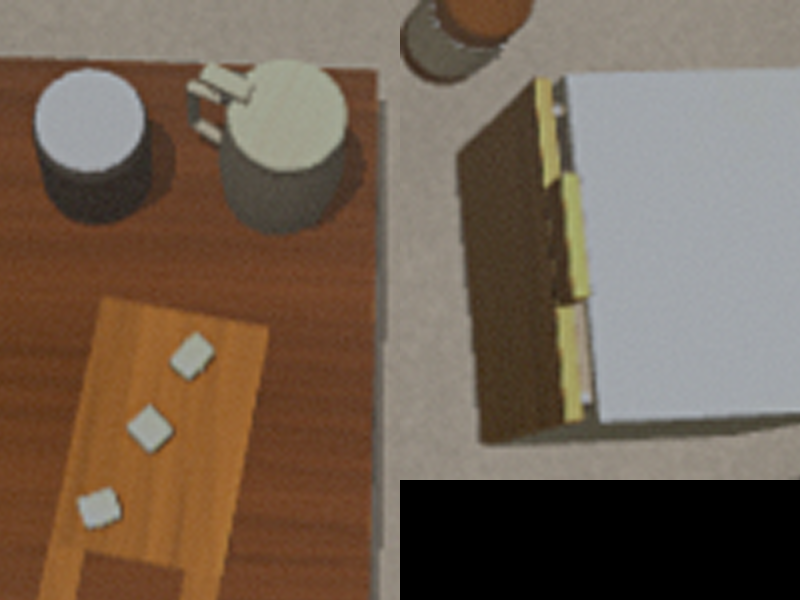

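The crop (4x) confirms the board on the shelf, full-size and carrying three lumps. The tab rises in the middle of the bin front, near (483,238). I'll finish measuring and work out the first approach.

```bash
python3 - <<'E'
from h import *
t=cv2.imread("pics/t0.png"); hsv=cv2.cvtColor(t,cv2.COLOR_BGR2HSV); H,S,V=[hsv[:,:,i].astype(int) for i in range(3)]
m=((H>=8)&(H<=18)&(V>122)&(S>120)).astype(np.uint8)*255; m=cv2.morphologyEx(m,cv2.MORPH_OPEN,np.ones((3,3)))
cs,_=cv2.findContours(m[185:292,275:350],cv2.RETR_EXTERNAL,cv2.CHAIN_APPROX_NONE); k=max(cs,key=cv2.contourArea)+[275,185]
b=cv2.boxPoints(cv2.minAreaRect(k)); ap=cv2.approxPolyDP(cv2.convexHull(k),4,True)[:,0].astype(float)
for q in(b,ap):
    w=np.array([onz("top",*p,.073) for p in q]); print(np.round(q).tolist(),np.round(w[:,:2],3).tolist(),"sides",np.round(np.linalg.norm(w-np.roll(w,-1,0),axis=1),3),"mid",w.mean(0).round(3))
# tab: top view z=.237 and scene crossing
print("tab top",onz("top",483.5,238.3,.237),"panel tops",onz("top",476.5,212.9,.204),onz("top",482.1,268.9,.204))
# expected tab top front/back if shut
c=np.array([.545,-.351]);ux=np.array([.056,-.998]);print("proj shut tab top centre",proj("top",[*(c+ux*-.005),.237]))
Rt=Rn.from_euler('xyz',[np.pi,0,-3.085])
rows([.547,-.392,.30],Rt); rows([.547,-.392,.217],Rt)
print("down+push in tool axes after: y=out")
E
```

```text
[[282.0, 278.0], [298.0, 193.0], [342.0, 201.0], [326.0, 286.0]] [[0.463, 0.118], [0.683, 0.085], [0.664, -0.029], [0.445, 0.008]] sides [0.223 0.115 0.222 0.111] mid [0.564 0.046 0.073]
[[300.0, 195.0], [341.0, 201.0], [326.0, 285.0], [283.0, 278.0]] [[0.678, 0.08], [0.664, -0.026], [0.448, 0.008], [0.463, 0.116]] sides [0.107 0.219 0.108 0.218] mid [0.563 0.045 0.073]
tab top [ 0.54289786 -0.33379789  0.237     ] panel tops [ 0.60823841 -0.33207576  0.204     ] [ 0.47953395 -0.33962351  0.204     ]
proj shut tab top centre [[488.87045936 237.60837579]]
shift [-0.4294  0.0316 -0.0695] turn [ 0.012 -0.002  1.434]
shift [-0.4294  0.0315  0.0135] turn [ 0.012 -0.002  1.434]
down+push in tool axes after: y=out
```

```bash
python3 -m creep '[[[-0.05,0,-0.05,0,0,0,1],[-0.43,0.032,-0.07,0,0,1.43,1],[-0.43,0.032,-0.07,0,0,1.43,1],[-0.43,0.032,-0.07,0,0,1.43,1],[-0.43,0.032,-0.07,0,0,1.43,1],[-0.43,0.032,-0.07,0,0,1.43,1],[-0.43,0.032,-0.07,0,0,1.43,1],[-0.43,0.032,-0.07,0,0,1.43,1],[-0.43,0.032,-0.07,0,0,1.43,1],[-0.43,0.032,-0.07,0,0,1.43,1]]]' 40; python3 - <<'E'
from h import *
st(); rows([.547,-.392,.217],Rn.from_euler('xyz',[np.pi,0,-3.085]))
E
```

```text
time: 1.1
tool_pos: [0.5523, -0.3885, 0.2975]
ee_rot: [3.138, -0.003, -3.079]
contact_force: [-0.7, 0.1, -1.1]
gripper_width: 0.0001
1.1 [ 0.5523 -0.3885  0.2975] [ 3.138e+00 -3.000e-03 -3.079e+00] F [-0.7  0.1 -1.1] w 0.0001
shift [ 0.0052 -0.0035  0.0805] turn [ 0.025 -0.022  0.041]
```

```bash
python3 -m creep '[[[0.005,-0.003,0.05,0,0,0,1],[0.005,0,0.08,0,0,0,1],[0.005,0.023,0.08,0,0,0,1],[0.005,0.043,0.082,0,0,0,1],[0.005,0.064,0.085,0,0,0,1],[0.005,0.084,0.09,0,0,0,1],[0.005,0.103,0.097,0,0,0,1],[0.005,0.121,0.106,0,0,0,1],[0.005,0.139,0.116,0,0,0,1],[0.005,0.152,0.126,0,0,0,1]]]'; python3 -m creep '[[[0,0.011,0.01,0,0,0,1],[0,0.011,0.01,0,0,0,1],[0,0.015,0.013,0,0,0,1],[0,0.015,0.013,0,0,0,1]]]'
```

```text
time: 2.1
tool_pos: [0.5337, -0.2398, 0.1753]
ee_rot: [-3.141, 0.001, -3.084]
contact_force: [0.7, -0.3, 1.9]
gripper_width: -0.0
time: 2.5
tool_pos: [0.5329, -0.2255, 0.1622]
ee_rot: [3.142, -0.0, -3.085]
contact_force: [-0.6, -0.2, -0.6]
gripper_width: 0.0001
```

```bash
python3 -m creep '[[[0,0.005,0.004,0,0,0,1],[0,0.005,0.004,0,0,0,1]]]'; python3 -m creep '[[[0,0.005,0.004,0,0,0,1],[0,0.005,0.004,0,0,0,1]]]';python3 -m creep '[[[0,0.004,0.004,0,0,0,1],[0,0.004,0.004,0,0,0,1]]]'; python3 - <<'E'
from h import *
snap("top","pics/t1.png")
E
```

```text
time: 2.7
tool_pos: [0.5325, -0.2202, 0.1579]
ee_rot: [3.141, -0.0, -3.085]
contact_force: [0.1, -0.1, 0.0]
gripper_width: 0.0002
time: 2.9
tool_pos: [0.5327, -0.2193, 0.1574]
ee_rot: [-3.133, 0.002, -3.084]
contact_force: [-2.8, -10.9, 8.3]
gripper_width: -0.0002
time: 3.1
tool_pos: [0.5329, -0.2189, 0.1571]
ee_rot: [-3.126, 0.004, -3.084]
contact_force: [-7.7, -18.9, 20.5]
gripper_width: 0.0001
```

View pics/t1.png

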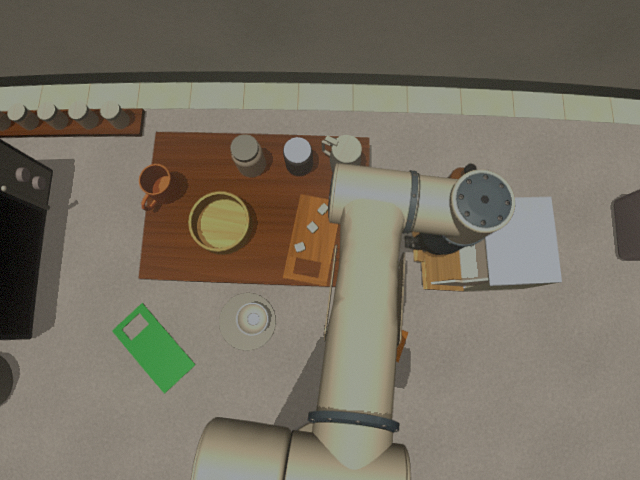

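The front is at its stop: the force jumped to 19 N and the tab stopped advancing. I'll lift off and measure the slot more exactly.

```bash
python3 -m creep '[[[0,-0.012,0,0,0,0,1],[0,-0.012,-0.05,0,0,0,1],[0,-0.012,-0.10,0,0,0,1],[0,-0.012,-0.14,0,0,0,1],[0,-0.012,-0.14,0,0,0,1]]]'; python3 - <<'E'
from h import *
for n,f,box in(("top","pics/t0.png",(275,185,350,292)),("scene","pics/s0.png",(265,215,372,310))):
    t=cv2.imread(f); hsv=cv2.cvtColor(t,cv2.COLOR_BGR2HSV); H,S,V=[hsv[:,:,i].astype(int) for i in range(3)]
    x0,y0,x1,y1=box
    m=((H>=8)&(H<=18)&(V>122)&(S>120)).astype(np.uint8)*255
    cs,_=cv2.findContours(cv2.morphologyEx(m,cv2.MORPH_OPEN,np.ones((3,3)))[y0:y1,x0:x1],cv2.RETR_EXTERNAL,cv2.CHAIN_APPROX_NONE); k=max(cs,key=cv2.contourArea)+[x0,y0]
    ap=cv2.approxPolyDP(cv2.convexHull(k),4,True)[:,0].astype(float); print(n,ap.tolist(),np.round([onz(n,*p,.073)[:2] for p in ap],3).tolist())
    inner=np.zeros_like(m); cv2.fillConvexPoly(inner,cv2.convexHull(k),255); inner=cv2.erode(inner,np.ones((3,3)))
    d=((inner>0)&(V<122)).astype(np.uint8); c,l,s,ce=cv2.connectedComponentsWithStats(d); i=1+np.argmax(s[1:,4])
    cc,_=cv2.findContours((l==i).astype(np.uint8),cv2.RETR_EXTERNAL,cv2.CHAIN_APPROX_NONE)
    q=cv2.boxPoints(cv2.minAreaRect(cc[0])); w=np.array([onz(n,*p,.0715) for p in q])
    print(" slot px",ce[i],s[i,4],onz(n,*ce[i],.0715).round(4),"sides",np.round(np.linalg.norm(w-np.roll(w,-1,0),axis=1),3))
    print(" pred px",proj(n,[.490,.0563,.0715]))
rows([.490,.0563,.1],Rn.from_euler('xyz',[np.pi,0,2.981]))
E
```

```text
time: 3.65
tool_pos: [0.5349, -0.2245, 0.2971]
ee_rot: [-3.137, 0.011, -3.085]
contact_force: [0.9, 0.5, -1.1]
gripper_width: -0.0001
top [[300.0, 195.0], [341.0, 201.0], [326.0, 285.0], [283.0, 278.0]] [[0.678, 0.08], [0.664, -0.026], [0.448, 0.008], [0.463, 0.116]]
 slot px [306.71794872 267.28717949] 390 [0.4912 0.0574 0.0715] sides [0.039 0.063 0.039 0.063]
 pred px [[307.15665205 267.75608921]]
scene [[332.0, 224.0], [364.0, 248.0], [304.0, 305.0], [273.0, 278.0]] [[0.448, 0.012], [0.469, 0.116], [0.678, 0.073], [0.655, -0.028]]
 slot px [338.86486486 243.05405405] 333 [0.4876 0.0555 0.0715] sides [0.04  0.067 0.04  0.066]
 pred px [[338.64887871 243.88204992]]
shift [0.0311 0.2837 0.1955] turn [-0.022  0.083  1.558]
```

```bash
python3 -m creep '[[[0.03,0.284,0,-0.02,0.08,1.56,1],[0.03,0.284,0,-0.02,0.08,1.56,1],[0.03,0.284,0,-0.02,0.08,1.56,1],[0.03,0.284,0,-0.02,0.08,1.56,1],[0.03,0.284,0,-0.02,0.08,1.56,1],[0.03,0.284,0.02,-0.02,0.08,1.56,1],[0.03,0.284,0.07,-0.02,0.08,1.56,1],[0.03,0.284,0.12,-0.02,0.08,1.56,1],[0.03,0.284,0.17,-0.02,0.08,1.56,1],[0.03,0.284,0.185,-0.02,0.08,1.56,1]]]'; python3 - <<'E'
from h import *
st(); rows([.4895,.0565,.0705],Rn.from_euler('xyz',[np.pi,0,2.981])); snap("scene","pics/s1.png")
E
```

```text
time: 4.65
tool_pos: [0.4826, 0.0578, 0.0997]
ee_rot: [-3.14, -0.02, 2.98]
contact_force: [-0.9, -0.0, 0.1]
gripper_width: 0.0
4.65 [0.4826 0.0578 0.0997] [-3.14 -0.02  2.98] F [-0.9 -0.   0.1] w 0.0
shift [-0.0076 -0.0002  0.0291] turn [-0.012 -0.146 -0.006]
```

```bash
python3 -m creep '[[[-0.006,0,0,0,-0.08,0,1],[-0.006,0,0.01,0,-0.08,0,1],[-0.006,0,0.02,0,-0.08,0,1],[-0.006,0,0.025,0,-0.08,0,1],[-0.006,0,0.028,0,-0.08,0,1],[-0.006,0,0.028,0,-0.08,0,1]]]'; python3 - <<'E'
from h import *
im=env.grab_frame("scene"); cv2.imwrite("pics/s2.png",cv2.resize(im[200:320,260:400,::-1],None,fx=5,fy=5,interpolation=cv2.INTER_CUBIC))
E
```

```text
time: 5.3
tool_pos: [0.4921, 0.0576, 0.077]
ee_rot: [3.14, -0.001, 2.981]
contact_force: [0.2, -0.9, 0.7]
gripper_width: -0.0003
```

View pics/s2.png

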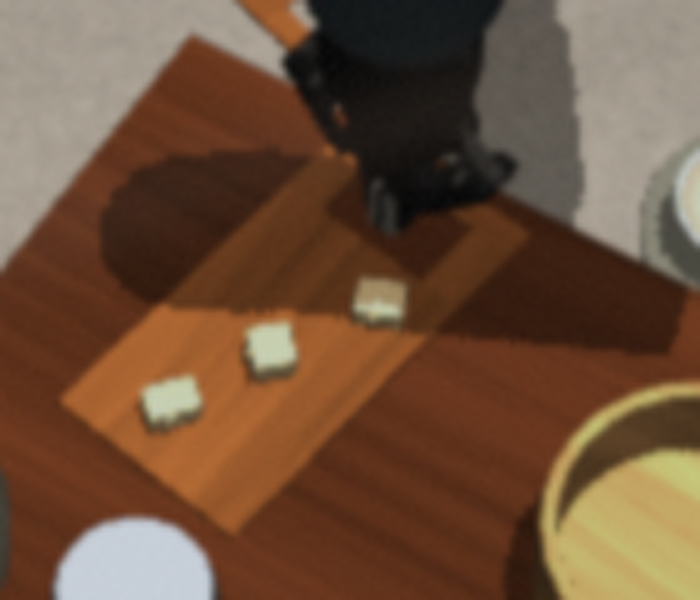

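The finger tips sit over the slot (crop 385,210), clear of its edges and of the lumps. I'll go down to 70.5 mm.

```bash
python3 -m creep '[[[0,0,0.004,0,0,0,1],[0,0,0.0065,0,0,0,1],[0,0,0.0065,0,0,0,1]]]'
```

```text
time: 5.65
tool_pos: [0.492, 0.0575, 0.0704]
ee_rot: [3.14, -0.001, 2.981]
contact_force: [-0.1, 0.4, -0.4]
gripper_width: -0.0001
```

```bash
python3 -m creep '[[[0.006,0,0,0,0,0,1],[0.009,0,0,0,0,0,1],[0.012,0,0,0,0,0,1],[0.016,0,0,0,0,0,1],[0.022,0,0,0,0,0,1],[0.029,0,0,0,0,0,1],[0.036,0,0,0,0,0,1],[0.044,0,0,0,0,0,1],[0.052,0,0,0,0,0,1],[0.06,0,0,0,0,0,1]]]' ; python3 -m creep '[[[0.007,0,0,0,0,0,1],[0.013,0,0,0,0,0,1],[0.018,0,0,0,0,0,1],[0.022,0,0,0,0,0,1],[0.025,0,0,0,0,0,1],[0.026,0,0,0,0,0,1],[0.026,0,0,0,0,0,1],[0.02,0,0,0,0,0,1],[0.02,0,-0.02,0,0,0,1],[0.02,0,-0.06,0,0,0,1]]]'; python3 - <<'E'
from h import *
st(); im=snap("scene","pics/s3.png"); cv2.imwrite("pics/s3c.png",cv2.resize(im[140:340,220:460,::-1],None,fx=3,fy=3,interpolation=cv2.INTER_CUBIC))
E
```

```text
time: 6.65
tool_pos: [0.4325, 0.0674, 0.0709]
ee_rot: [3.14, 0.0, 2.981]
contact_force: [0.7, 0.0, 1.5]
gripper_width: 0.0
time: 7.65
tool_pos: [0.4108, 0.0691, 0.1284]
ee_rot: [-3.138, -0.008, 2.98]
contact_force: [0.6, 0.6, 0.1]
gripper_width: -0.0005
7.65 [0.4108 0.0691 0.1284] [-3.138 -0.008  2.98 ] F [0.6 0.6 0.1] w -0.0005
```

View pics/s3c.png

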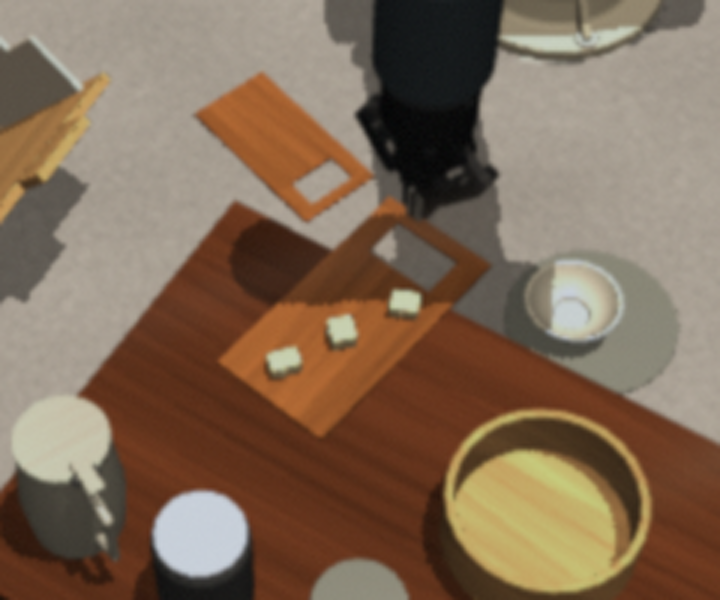

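The whole slot, crop (415,255), is out over the worktop and all three lumps are still on the board. Next: where the strip is, and the grip approach.

```bash
python3 - <<'E'
from h import *
n="scene"; A=onz(n,220+390/3,140+198/3,.073);B=onz(n,220+490/3,140+267/3,.073)
C=onz(n,220+321/3,140+436/3,.073);D=onz(n,220+219/3,140+361/3,.073)
print(A,B,C,D); e=(A+B)/2; f=(C+D)/2; d=(f-e)/np.linalg.norm(f-e); print("len",np.linalg.norm(f-e),"wid",np.linalg.norm(A-B),"dir",d,"yaw",np.degrees(np.arctan2(d[1],d[0])),"strip",e+.008*d,"mid",(e+f)/2)
print("shelf edge scene",onz(n,220+237/3,140+203/3,.07))
for P in([.387,.073,.13],): rows(P,Rn.from_euler('xyz',[np.pi,0,-1.732]))
E
```

```text
[0.37472207 0.02297892 0.073     ] [0.39445225 0.12986579 0.073     ] [0.60600211 0.09207131 0.073     ] [ 0.58925093 -0.01362351  0.073     ]
len 0.21626255470516936 wid 0.10869260980313636 dir [ 0.9850959  -0.17200601  0.        ] yaw -9.90447301692366 strip [0.39246793 0.07504631 0.073     ] mid [0.49110684 0.05782312 0.073     ]
shelf edge scene [ 0.44523982 -0.0878181   0.07      ]
shift [ 0.029  -0.0021  0.0065] turn [ -0.014   0.045 -11.239]
```

```bash
python3 -m creep '[[[0.027,0,0,0,0,-1,0],[0.027,0,0,0,0,-2,0],[0.027,0,0,0,0,-3,0],[0.027,0,0,0,0,-4,0],[0.027,0,0,0,0,-5,0],[0.027,0,0,0,0,-6,0],[0.027,0,0,0,0,-7,0],[0.027,0,0,0,0,-8,0],[0.027,0,0,0,0,-9,0],[0.027,0,0,0,0,-10,0]]]'; python3 -m creep '[[[0,0,0,0,0,-1.25,0],[0,0,0,0,0,-1.25,0],[0,0,0,0,0,-1.25,0]]]'; python3 - <<'E'
from h import *
st(); rows([.389,.0745,.0515],Rn.from_euler('xyz',[np.pi,0,-1.739])); im=snap("scene","pics/s4.png"); print(env.state()["joint_positions"])
E
```

```text
time: 8.7
tool_pos: [0.3864, 0.0744, 0.1301]
ee_rot: [3.14, 0.001, -1.901]
contact_force: [-0.5, -1.1, 0.2]
gripper_width: 0.0428
time: 9.0
tool_pos: [0.3865, 0.0745, 0.1304]
ee_rot: [3.14, 0.001, -1.735]
contact_force: [0.5, -1.3, 0.8]
gripper_width: 0.0425
9.0 [0.3865 0.0745 0.1304] [ 3.140e+00  1.000e-03 -1.735e+00] F [ 0.5 -1.3  0.8] w 0.0425
shift [-0.0003 -0.0025  0.0789] turn [0.008 0.008 0.032]
[ 0.5919741   0.00460226 -0.45031964 -0.00171318 -1.11574046 -0.75540962]
```

```bash
python3 -m creep '[[[0,-0.0025,0.03,0,0,0,0],[0,-0.0025,0.05,0,0,0,0],[0,-0.0025,0.065,0,0,0,0],[0,-0.0025,0.079,0,0,0,0],[0,-0.0025,0.079,0,0,0,0]]]'; python3 - <<'E'
from h import *
st(); im=snap("scene","pics/s5.png"); cv2.imwrite("pics/s5c.png",cv2.resize(im[140:300,280:440,::-1],None,fx=3.75,fy=3.75,interpolation=cv2.INTER_CUBIC))
E
```

```text
time: 9.55
tool_pos: [0.3878, 0.0736, 0.0502]
ee_rot: [3.138, -0.001, -1.734]
contact_force: [-0.0, -1.0, -0.2]
gripper_width: 0.0428
9.55 [0.3878 0.0736 0.0502] [ 3.138e+00 -1.000e-03 -1.734e+00] F [-0.  -1.  -0.2] w 0.0428
```

View pics/s5c.png

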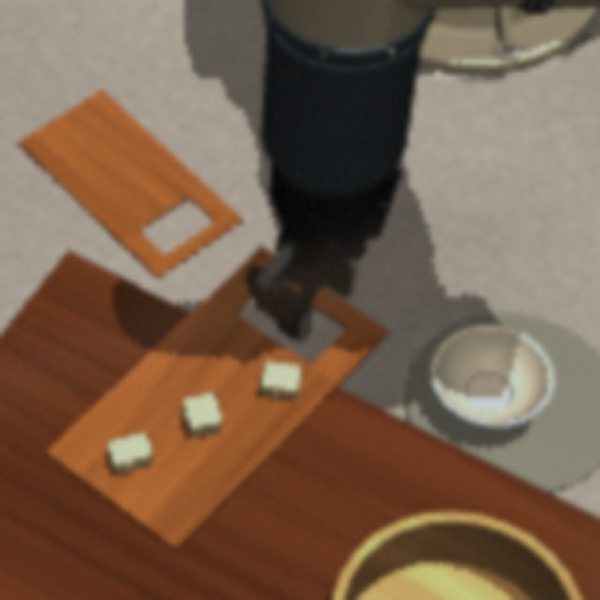

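The finger is through the slot (crop 290,320). Closing.

```bash
python3 -m creep '[[[0,0,0,0,0,0,0.4],[0,0,0,0,0,0,0.5],[0,0,0,0,0,0,0.6],[0,0,0,0,0,0,0.7],[0,0,0,0,0,0,1],[0,0,0,0,0,0,1],[0,0,0,0,0,0,1]]]' 100; python3 -m creep '[[[0,0,-0.004,0,0,0,1],[0,0,-0.01,0,0,0,1],[0,0,-0.018,0,0,0,1],[0,0,-0.027,0,0,0,1],[0,0,-0.037,0,0,0,1],[0,0,-0.047,0,0,0,1],[0,0,-0.056,0,0,0,1],[0,0,-0.064,0,0,0,1],[0,0,-0.068,0,0,0,1],[0,0,-0.07,0,0,0,1]]]'; python3 - <<'E'
from h import *
st(); im=snap("scene","pics/s6.png"); cv2.imwrite("pics/s6c.png",cv2.resize(im[140:300,260:440,::-1],None,fx=3.5,fy=3.5,interpolation=cv2.INTER_CUBIC))
E
```

```text
time: 10.3
tool_pos: [0.3896, 0.0746, 0.052]
ee_rot: [-3.141, 0.002, -1.731]
contact_force: [-0.1, 1.1, 2.5]
gripper_width: 0.0124
time: 11.3
tool_pos: [0.3892, 0.0743, 0.1221]
ee_rot: [-3.141, 0.002, -1.732]
contact_force: [-0.0, 1.0, -2.1]
gripper_width: 0.0126
11.3 [0.3892 0.0743 0.1221] [-3.141e+00  2.000e-03 -1.732e+00] F [-0.   1.  -2.1] w 0.0126
```

View pics/s6c.png

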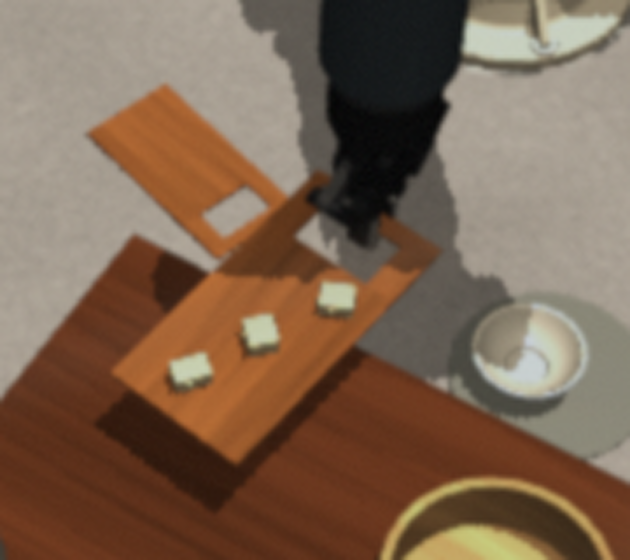

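The lift worked, with all three lumps on the board (crop 190,370; 260,332; 336,297). Next: check it is level and compute the carry and pour poses.

```bash
cat >> h.py <<'E'
u=np.array([.056,-.9984,0]); Zv=np.array([0,0,1.]); O=np.array([.545,-.351,0])
def pour(th,ex=-.085,ez=.195):
    E=O+u*ex+Zv*ez; b=np.cos(th)*u-np.sin(th)*Zv; n=np.sin(th)*u+np.cos(th)*Zv
    S=E-.212*b; R=Rn.from_matrix(np.column_stack([np.cross(-b,-n),-b,-n])); return S-.019*n,R
E
python3 - <<'E'
from h import *
s=st(); d=np.array([-np.sin(s["ee_rot"][2]),np.cos(s["ee_rot"][2]),0]); l=np.array([-d[1],d[0],0])
S=s["tool_pos"]+[0,0,.0205]
for tilt in(0,.03,.06):
    P=[S-.008*d+.055*k*l for k in(-1,1)]+[S+.212*(d*np.cos(tilt)-Zv*np.sin(tilt))+.055*k*l for k in(1,-1)]
    print(tilt,((proj("scene",P)-[260,140])*3.5).round(0).tolist())
for th,ez in((0,.30),): print(pour(th,ez=ez)[0],pour(th,ez=ez)[1].as_euler('xyz')); rows(*pour(th,ez=ez))
E
```

```text
11.35 [0.3892 0.0743 0.1221] [-3.142e+00  2.000e-03 -1.732e+00] F [ 0.3 -0.3 -1.6] w 0.0125
0 [[319.0, 168.0], [444.0, 249.0], [238.0, 459.0], [111.0, 366.0]]
0.03 [[319.0, 168.0], [444.0, 249.0], [238.0, 463.0], [111.0, 371.0]]
0.06 [[319.0, 168.0], [444.0, 249.0], [238.0, 468.0], [112.0, 376.0]]
[ 0.528368  -0.0544752  0.281    ] [ 3.14159265  0.         -3.08556162]
shift [ 0.1046 -0.158  -0.1591] turn [8.000e-03 1.200e-02 9.698e+00]
```

```bash
python3 -m creep '[[[0.002,-0.003,-0.003,0,0,0,1],[0.007,-0.011,-0.011,0,0,0,1],[0.016,-0.024,-0.024,0,0,0,1],[0.026,-0.04,-0.04,0,0,0,1],[0.039,-0.058,-0.059,0,0,0,1],[0.052,-0.079,-0.08,0,0,0,1],[0.066,-0.1,-0.1,0,0,0,1],[0.079,-0.118,-0.119,0,0,0,1],[0.089,-0.134,-0.135,0,0,0,1],[0.098,-0.147,-0.148,0,0,0,1]]]' && python3 -m creep '[[[0.004,-0.006,-0.006,0,0,0.2,1],[0.006,-0.009,-0.009,0,0,0.6,1],[0.007,-0.011,-0.011,0,0,1.2,1],[0.007,-0.011,-0.011,0,0,2,1],[0.007,-0.011,-0.011,0,0,2.8,1],[0.007,-0.011,-0.011,0,0,3.6,1],[0.007,-0.011,-0.011,0,0,4.4,1],[0.007,-0.011,-0.011,0,0,5.2,1],[0.007,-0.011,-0.011,0,0,6,1],[0.007,-0.011,-0.011,0,0,6.8,1]]]' && python3 -m creep '[[[0,0,0,0,0,0.8,1],[0,0,0,0,0,1.5,1],[0,0,0,0,0,2.1,1],[0,0,0,0,0,2.5,1],[0,0,0,0,0,2.8,1],[0,0,0,0,0,2.9,1],[0,0,0,0,0,2.9,1]]]'; python3 - <<'E'
from h import *
st(); print(np.round(env.state()["joint_positions"],2)); snap("scene","pics/s7.png")
for th,ez in((0,.25),(0.1,.225),(.2,.21),(.3,.2),(.4,.195),(.5,.195),(.6,.195),(.7,.195)): print(th,end=' ');rows(*pour(th,ez=ez))
E
```

```text
time: 12.35
tool_pos: [0.5197, -0.0479, 0.2707]
ee_rot: [-3.141, 0.001, -1.732]
contact_force: [0.2, 0.0, -1.6]
gripper_width: 0.0123
time: 13.35
tool_pos: [0.5281, -0.055, 0.2802]
ee_rot: [3.14, 0.0, -2.687]
contact_force: [0.0, 0.8, -2.6]
gripper_width: 0.0122
time: 14.05
tool_pos: [0.5282, -0.055, 0.2804]
ee_rot: [3.14, -0.0, -3.086]
contact_force: [-0.2, -0.4, -1.8]
gripper_width: 0.0121
14.05 [ 0.5282 -0.055   0.2804] [ 3.14  -0.    -3.086] F [-0.2 -0.4 -1.8] w 0.0121
[ 0.19  0.21  0.17 -0.   -1.53 -1.71]
0 shift [-0.0001  0.0004  0.0494] turn [ 0.012 -0.001  0.   ]
0.1 shift [-0.0001  0.0012  0.0531] turn [-0.704 -0.001  0.   ]
0.2 shift [-0.0001 -0.0001  0.0469] turn [-1.42e+00 -1.00e-03  0.00e+00]
0.3 shift [-0.0001 -0.0034  0.0359] turn [-2.136e+00 -1.000e-03  0.000e+00]
0.4 shift [-0.0001 -0.0089  0.0203] turn [-2.853e+00 -1.000e-03  0.000e+00]
0.5 shift [-0.0001 -0.0164  0.0004] turn [-3.569e+00 -1.000e-03  0.000e+00]
0.6 shift [-0.0001 -0.0258 -0.0187] turn [-4.285e+00 -1.000e-03  0.000e+00]
0.7 shift [-0.0001 -0.0371 -0.0367] turn [-5.001e+00 -1.000e-03  0.000e+00]
```

View pics/s7.png

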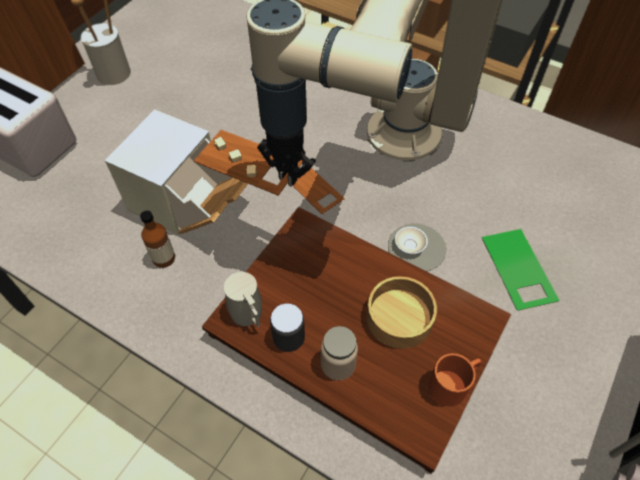

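All three lumps are still on the board, which now points over the open tub (board at 240,160). Tilting gradually.

```bash
python3 -m creep '[[[0,0,0.01,0,0,0,1],[0,0,0.025,0,0,0,1],[0,0.001,0.04,-0.2,0,0,1],[0,0.001,0.05,-0.5,0,0,1],[0,0.001,0.052,-0.8,0,0,1],[0,0,0.049,-1.1,0,0,1],[0,0,0.047,-1.42,0,0,1],[0,-0.002,0.042,-1.78,0,0,1],[0,-0.003,0.036,-2.14,0,0,1],[0,-0.006,0.028,-2.5,0,0,1]]]' && python3 - <<'E'
from h import *
st(); [ (print(th,end=' '),rows(*pour(th))) for th in (.4,.45,.5,.55,.6,.65,.7,.75)]
E
```

```text
time: 15.1
tool_pos: [0.5284, -0.0608, 0.2518]
ee_rot: [2.787, -0.001, -3.086]
contact_force: [-0.2, -0.3, -1.4]
gripper_width: 0.0123
15.1 [ 0.5284 -0.0608  0.2518] [ 2.787e+00 -1.000e-03 -3.086e+00] F [-0.2 -0.3 -1.4] w 0.0123
0.4 shift [-0.0003  0.0001 -0.0088] turn [-0.329 -0.003 -0.002]
0.45 shift [-0.0003  0.0003 -0.0194] turn [-0.687 -0.003 -0.002]
0.5 shift [-0.0003 -0.0001 -0.0301] turn [-1.045 -0.003 -0.002]
0.55 shift [-0.0003 -0.0009 -0.0407] turn [-1.403 -0.003 -0.002]
0.6 shift [-0.0003 -0.0023 -0.0512] turn [-1.761 -0.003 -0.002]
0.65 shift [-0.0003 -0.0042 -0.0617] turn [-2.119e+00 -3.000e-03 -2.000e-03]
0.7 shift [-0.0003 -0.0067 -0.072 ] turn [-2.477 -0.003 -0.003]
0.75 shift [-0.0003 -0.0096 -0.0823] turn [-2.835 -0.003 -0.003]
```

```bash
python3 -m creep '[[[0,0,-0.009,-0.33,0,0,1],[0,0,-0.014,-0.5,0,0,1],[0,0,-0.019,-0.69,0,0,1],[0,0,-0.025,-0.87,0,0,1],[0,0,-0.03,-1.05,0,0,1],[0,0,-0.03,-1.05,0,0,1],[0,-0.001,-0.041,-1.4,0,0,1],[0,-0.002,-0.051,-1.76,0,0,1],[0,-0.004,-0.062,-2.12,0,0,1],[0,-0.007,-0.072,-2.48,0,0,1]]]' && python3 -m creep '[[[0,0,0,0,0,0,1],[0,0,0,0,0,0,1],[0,0,0,0,0,0,1]]]'; python3 - <<'E'
from h import *
im=snap("scene","pics/s8.png"); a=cv2.resize(im[90:250,90:350,::-1],(780,480),interpolation=cv2.INTER_CUBIC); cv2.imwrite("pics/s8c.png",a)
E
```

```text
time: 16.1
tool_pos: [0.5304, -0.092, 0.3184]
ee_rot: [2.443, 0.001, -3.085]
contact_force: [0.7, -0.1, -1.0]
gripper_width: 0.0127
time: 16.4
tool_pos: [0.5303, -0.0915, 0.3177]
ee_rot: [2.445, 0.0, -3.085]
contact_force: [-0.4, 0.2, -0.8]
gripper_width: 0.0122
```

View pics/s8c.png

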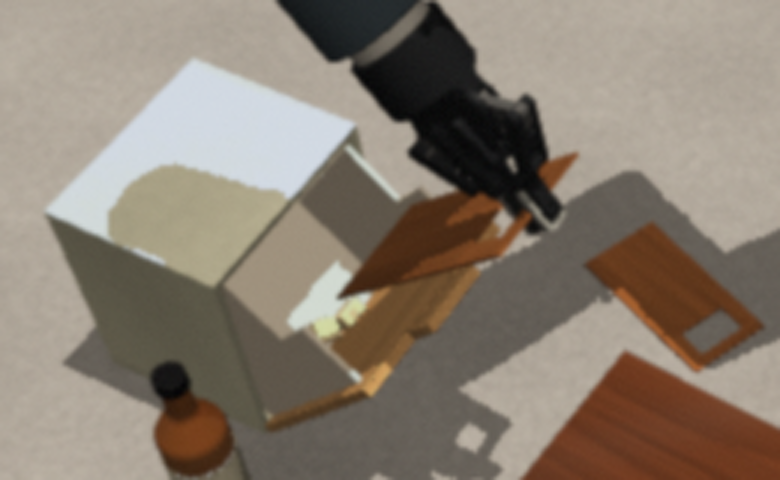

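Two lumps can be seen in the tub (crop 327,327 and 352,312) and none on the part of the board in view. I'll back off and level, then check the tub by mask.

```bash
python3 - <<'E'
from h import *
for th,ex,ez in((.5,-.12,.25),(.25,-.16,.29),(0,-.2,.32)): print(th,end=' '); rows(*pour(th,ex,ez))
print("jar",onz("top",245,148,.19),"tin",onz("top",298,150,.17),"mug",onz("top",155,180,.16))
for n,f,box in(("top","pics/t0.png",(180,185,260,258)),("scene","pics/s0.png",(360,270,445,355))):
    t=cv2.imread(f); hsv=cv2.cvtColor(t,cv2.COLOR_BGR2HSV); H,S,V=[hsv[:,:,i].astype(int) for i in range(3)]
    x0,y0,x1,y1=box; m=((H>=17)&(H<40)&(S>70)&(V>60)).astype(np.uint8)[y0:y1,x0:x1]
    cs,_=cv2.findContours(m,cv2.RETR_EXTERNAL,cv2.CHAIN_APPROX_NONE); k=max(cs,key=cv2.contourArea)+[x0,y0]
    print(n,cv2.boundingRect(k),cv2.fitEllipse(k)[:2])
    g=np.linspace(0,2*np.pi,90)
    for c in([.592,.274],[.588,.278]):
        for z in(.13,.07): q=proj(n,np.column_stack([c[0]+.075*np.cos(g),c[1]+.075*np.sin(g),0*g+z])); print("  pred",c,z,q.min(0).round(),q.max(0).round())
E
```

```text
0.5 shift [-0.0002  0.0533  0.0222] turn [ 1.406e+00 -1.000e-03  5.000e-03]
0.25 shift [-0.0002  0.0884  0.0658] turn [ 3.197 -0.     0.005]
0 shift [-0.0003  0.1058  0.1104] turn [4.987 0.    0.005]
jar [0.75719684 0.20798877 0.19      ] tin [0.76243274 0.0832768  0.17      ] mug [0.68391197 0.42992611 0.16      ]
top (188, 191, 66, 63) ((219.43115234375, 221.86795043945312), (61.29058837890625, 62.375301361083984))
  pred [0.592, 0.274] 0.13 [188. 191.] [249. 251.]
  pred [0.592, 0.274] 0.07 [195. 198.] [253. 255.]
  pred [0.588, 0.278] 0.13 [186. 193.] [247. 253.]
  pred [0.588, 0.278] 0.07 [193. 199.] [251. 257.]
scene (367, 277, 70, 62) ((401.94091796875, 307.2579040527344), (60.531402587890625, 69.21269226074219))
  pred [0.592, 0.274] 0.13 [368. 276.] [437. 337.]
  pred [0.592, 0.274] 0.07 [366. 289.] [432. 349.]
  pred [0.588, 0.278] 0.13 [370. 275.] [439. 337.]
  pred [0.588, 0.278] 0.07 [368. 288.] [435. 348.]
```

```bash
python3 -m creep '[[[0,0.027,0.011,0.7,0,0,1],[0,0.053,0.022,1.4,0,0,1],[0,0.065,0.037,2,0,0,1],[0,0.077,0.051,2.6,0,0,1],[0,0.088,0.066,3.2,0,0,1],[0,0.094,0.081,3.8,0,0,1],[0,0.1,0.096,4.4,0,0,1],[0,0.106,0.11,4.99,0,0,1],[0,0.106,0.11,4.99,0,0,1]]]'; python3 - <<'E'
from h import *
st(); a=snap("scene","pics/s9.png"); b=snap("top","pics/t9.png")
c=cv2.resize(a[110:230,90:290,::-1],(800,480)); cv2.imwrite("pics/s9c.png",cv2.resize(np.hstack([cv2.resize(a[120:230,130:280,::-1],(450,330)),cv2.resize(b[180:290,320:470,::-1],(350,257)).repeat(1,0)[:330] if 0 else cv2.resize(b[190:300,400:500,::-1],(300,330))]),None,fx=1.05,fy=1.05))
E
```

```text
time: 17.35
tool_pos: [0.5205, 0.0634, 0.2999]
ee_rot: [-3.14, -0.002, -3.079]
contact_force: [-1.0, 0.2, -2.0]
gripper_width: 0.0124
17.35 [0.5205 0.0634 0.2999] [-3.140e+00 -2.000e-03 -3.079e+00] F [-1.   0.2 -2. ] w 0.0124
```

View pics/s9c.png

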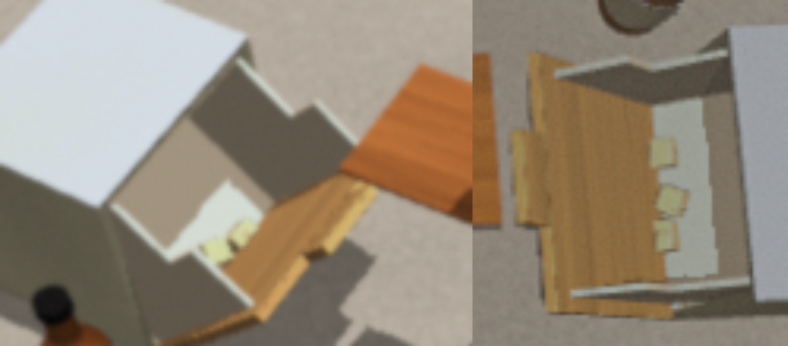

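All three lumps are in the tub (top inset 663,153; 671,201; 665,235). Now carry the board to the steamer.

```bash
python3 - <<'E'
from h import *
rows([.469,.274,.30],Rn.from_euler('xyz',[np.pi,0,-1.571]))
E
python3 -m creep '[[[0,0,0,0,0,-0.7,1],[0,0,0,0,0,-1.6,1],[0,0,0,0,0,-2.6,1],[0,0,0,0,0,-3.6,1],[0,0,0,0,0,-4.6,1],[0,0,0,0,0,-5.6,1],[0,0,0,0,0,-6.6,1],[0,0,0,0,0,-7.6,1],[0,0,0,0,0,-8.6,1],[0,0,0,0,0,-9.6,1]]]' && python3 -m creep '[[[0,0,0,0,0,-0.7,1],[0,0,0,0,0,-1.1,1],[0,0,0,0,0,-1.2,1],[0,0,0,0,0,-1.2,1]]]'; python3 - <<'E'
from h import *
st();rows([.469,.274,.20],Rn.from_euler('xyz',[np.pi,0,-1.571]))
E
```

```text
shift [0.0397 0.2157 0.0015] turn [ 4.0000e-03  3.0000e-03 -1.0825e+01]
time: 18.45
tool_pos: [0.522, 0.0586, 0.3021]
ee_rot: [-3.141, 0.002, -1.741]
contact_force: [0.4, -0.8, -0.6]
gripper_width: 0.0125
time: 18.85
tool_pos: [0.522, 0.0589, 0.3018]
ee_rot: [-3.141, 0.001, -1.58]
contact_force: [-0.3, -0.6, -0.3]
gripper_width: 0.0126
18.85 [0.522  0.0589 0.3018] [-3.141e+00  1.000e-03 -1.580e+00] F [-0.3 -0.6 -0.3] w 0.0126
shift [-0.2145  0.055   0.1019] turn [-0.005  0.006 -0.063]
```

```bash
python3 -m creep '[[[-0.01,0.003,0,0,0,-0.06,1],[-0.035,0.01,0,0,0,-0.06,1],[-0.07,0.018,0,0,0,-0.06,1],[-0.11,0.028,0.01,0,0,-0.06,1],[-0.15,0.038,0.03,0,0,-0.06,1],[-0.185,0.047,0.05,0,0,-0.06,1],[-0.205,0.053,0.075,0,0,-0.06,1],[-0.214,0.055,0.095,0,0,-0.06,1],[-0.214,0.055,0.102,0,0,-0.06,1],[-0.214,0.055,0.102,0,0,-0.06,1]]]'; python3 - <<'E'
from h import *
s=st(); a=snap("scene","pics/s10.png"); b=snap("top","pics/t10.png")
S=s["tool_pos"]+[0,0,.0205]; d=np.array([1,0,0.]); l=np.array([0,1.,0])
far={}
for n,im in(("scene",a),("top",b)):
    hsv=cv2.cvtColor(im,cv2.COLOR_RGB2HSV); H,Sa,V=[hsv[:,:,i].astype(int) for i in range(3)]
    m=((H>=8)&(H<=17)&(V>118)&(Sa>140)).astype(np.uint8)*255; m=cv2.morphologyEx(m,cv2.MORPH_OPEN,np.ones((3,3)))
    cp=proj(n,[S+.102*d])[0]
    cs,_=cv2.findContours(m,cv2.RETR_EXTERNAL,cv2.CHAIN_APPROX_NONE)
    k=[c for c in cs if cv2.contourArea(c)>300 and cv2.pointPolygonTest(cv2.convexHull(c),tuple(map(float,cp)),False)>=0]
    for c in k: print(n,cv2.contourArea(c),cv2.approxPolyDP(cv2.convexHull(c),4,True)[:,0].tolist())
    for tilt in(0,.04,.08):
        P=[S-.008*d-.055*l,S-.008*d+.055*l]+[S+.212*(d*np.cos(tilt)-Zv*np.sin(tilt))+.055*q*l for q in(1,-1)]; print("  pred",tilt,proj(n,P).round(1).tolist())
E
```

```text
time: 19.85
tool_pos: [0.468, 0.2736, 0.1988]
ee_rot: [3.14, -0.001, -1.569]
contact_force: [-0.9, 0.1, -0.4]
gripper_width: 0.0125
19.85 [0.468  0.2736 0.1988] [ 3.140e+00 -1.000e-03 -1.569e+00] F [-0.9  0.1 -0.4] w 0.0125
scene 4003.0 [[455, 251], [428, 322], [398, 336], [382, 329], [363, 306], [390, 262]]
  pred 0 [[411.3, 228.9], [457.8, 250.7], [412.1, 331.5], [362.8, 305.4]]
  pred 0.04 [[411.3, 228.9], [457.8, 250.7], [411.6, 333.2], [362.6, 307.3]]
  pred 0.08 [[411.3, 228.9], [457.8, 250.7], [411.1, 334.8], [362.5, 309.0]]
top 2706.0 [[237, 175], [234, 226], [217, 234], [187, 227], [190, 174]]
  pred 0 [[230.0, 271.5], [180.4, 270.1], [188.5, 174.2], [236.1, 174.9]]
  pred 0.04 [[230.0, 271.5], [180.4, 270.1], [189.6, 175.5], [236.8, 176.2]]
  pred 0.08 [[230.0, 271.5], [180.4, 270.1], [190.6, 176.8], [237.4, 177.6]]
```

Droop is about 0.02 rad. Descending with a slight correction.

```bash
python3 -m creep '[[[0,0,0.02,0.14,0,0,1],[0,0,0.04,0.14,0,0,1],[0,0,0.058,0.14,0,0,1],[0,0,0.07,0.14,0,0,1],[0,0,0.077,0.14,0,0,1],[0,0,0.08,0.14,0,0,1],[0,0,0.08,0.14,0,0,1]]]' && python3 -m creep '[[[0,0,0.002,0,0,0,1],[0,0,0.002,0,0,0,1]]]' && python3 -m creep '[[[0,0,0.002,0,0,0,1],[0,0,0.002,0,0,0,1]]]'
```

```text
time: 20.65
tool_pos: [0.4688, 0.274, 0.1199]
ee_rot: [-3.121, 0.001, -1.57]
contact_force: [0.9, 0.5, -0.6]
gripper_width: 0.0123
time: 20.85
tool_pos: [0.4687, 0.2741, 0.1178]
ee_rot: [-3.121, 0.001, -1.57]
contact_force: [0.2, -0.2, -0.4]
gripper_width: 0.0125
time: 21.05
tool_pos: [0.4685, 0.274, 0.1154]
ee_rot: [-3.122, 0.0, -1.569]
contact_force: [-0.7, -0.5, -0.4]
gripper_width: 0.0125
```

```bash
for i in 1 2 3 4; do python3 -m creep '[[[0,0,0.001,0,0,0,1],[0,0,0.001,0,0,0,1],[0,0,0.001,0,0,0,1]]]' | grep -E 'pos|force|rot'; done
```

```text
tool_pos: [0.4686, 0.274, 0.1145]
ee_rot: [-3.122, 0.0, -1.569]
contact_force: [0.4, 0.1, -1.0]
tool_pos: [0.4686, 0.274, 0.1135]
ee_rot: [-3.122, 0.0, -1.57]
contact_force: [0.5, -0.4, -0.8]
tool_pos: [0.4687, 0.274, 0.1126]
ee_rot: [-3.122, 0.0, -1.569]
contact_force: [0.4, -0.4, -0.4]
tool_pos: [0.4687, 0.274, 0.1117]
ee_rot: [-3.122, 0.0, -1.569]
contact_force: [-0.4, 0.2, 1.5]
```

```bash
python3 -m creep '[[[0,0,0.001,0,0,0,1],[0,0,0.001,0,0,0,1],[0,0,0.001,0,0,0,1]]]' | grep -E 'pos|force|rot';  python3 -m creep '[[[0,0,0.0005,0,0,0,1],[0,0,0.0005,0,0,0,1]]]' 
python3 - <<'E'
from h import *
a=snap("scene","pics/s11.png"); b=snap("top","pics/t11.png")
cv2.imwrite("pics/s11c.png",np.hstack([cv2.resize(a[200:380,330:480,::-1],(420,504)),cv2.resize(b[150:310,160:260,::-1],(315,504))]))
E
```

```text
tool_pos: [0.4688, 0.274, 0.1107]
ee_rot: [-3.122, 0.0, -1.569]
contact_force: [-1.2, 0.0, 3.0]
time: 22.75
tool_pos: [0.4688, 0.2741, 0.1102]
ee_rot: [-3.121, 0.0, -1.569]
contact_force: [-0.8, -0.7, 3.5]
gripper_width: 0.0123
```

The board rests with about 4 N up-force. Release, rise, and check.

```bash
python3 -m creep '[[[0,0,0,0,0,0,0.6],[0,0,0,0,0,0,0.45],[0,0,0,0,0,0,0.35],[0,0,0,0,0,0,0.35],[0,0,0,0,0,0,0.35]]]' 20 && python3 -m creep '[[[0,0,-0.005,0,0,0,0.35],[0,0,-0.015,0,0,0,0.35],[0,0,-0.03,0,0,0,0.35],[0,0,-0.06,0,0,0,0.35],[0,0,-0.1,0,0,0,0.35],[0,0,-0.15,0,0,0,0.35],[0,0.05,-0.17,0,0,0,0.35],[0,0.1,-0.17,0,0,0,0.35],[0,0.12,-0.17,0,0,0,0.35],[0,0.12,-0.17,0,0,0,0.35]]]'; python3 - <<'E'
from h import *
a=snap("scene","pics/s12.png"); b=snap("top","pics/t12.png")
cv2.imwrite("pics/s12c.png",np.hstack([cv2.resize(a[100:400,80:480,::-1],(480,360)),cv2.resize(b[120:330,130:340,::-1],(310,360))]))
E
```

```text
time: 23.35
tool_pos: [0.4686, 0.2739, 0.1097]
ee_rot: [-3.122, -0.0, -1.57]
contact_force: [0.3, -0.7, 0.8]
gripper_width: 0.0275
time: 24.35
tool_pos: [0.3433, 0.2737, 0.2797]
ee_rot: [-3.12, 0.004, -1.567]
contact_force: [0.6, -0.1, 1.3]
gripper_width: 0.0277
```

View pics/s12c.png

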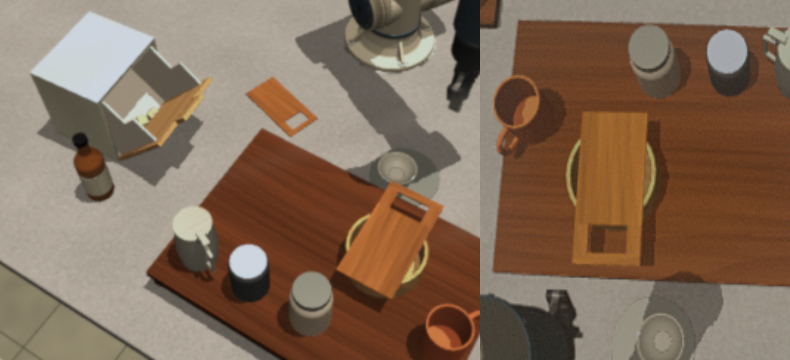

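The board lies across the steamer with the gripper clear, the bin is open and the bystanders are in place. I'll do a last numeric check and hand in.

```bash
python3 -m creep '[[[0,0,0,0,0,0,0.35],[0,0,0,0,0,0,0.35],[0,0,0,0,0,0,0.35]]]' | grep force; python3 - <<'E'
from h import *
im=env.grab_frame("top"); hsv=cv2.cvtColor(im,cv2.COLOR_RGB2HSV); H,Sa,V=[hsv[:,:,i].astype(int) for i in range(3)]
m=((H>=8)&(H<=17)&(V>118)&(Sa>140)).astype(np.uint8)*255; m=cv2.morphologyEx(m[170:285,180:250],cv2.MORPH_OPEN,np.ones((3,3)))
cs,_=cv2.findContours(m,cv2.RETR_EXTERNAL,cv2.CHAIN_APPROX_NONE); k=max(cs,key=cv2.contourArea)+[180,170]
q=cv2.boxPoints(cv2.minAreaRect(k)); w=np.array([onz("top",*p,.133) for p in q]); print("board mid",w.mean(0).round(3),"sides",np.linalg.norm(w-np.roll(w,-1,0),axis=1).round(3),"off",np.linalg.norm(w.mean(0)[:2]-[.591,.274]).round(3))
y=((H>=17)&(H<40)&(Sa>70)&(V>60)).astype(np.uint8); y[:, :180]=0; y[:,262:]=0; y[:185]=0; y[258:]=0
print("yellow bbox",cv2.boundingRect(cv2.findNonZero(cv2.morphologyEx(y,cv2.MORPH_OPEN,np.ones((2,2))))),"was (188,191,66,63)")
st(); print(env.job_done())
E
```

```text
contact_force: [0.1, 0.5, -0.7]
board mid [0.568 0.269 0.133] sides [0.137 0.229 0.132 0.23 ] off 0.024
yellow bbox (189, 203, 62, 38) was (188,191,66,63)
24.8 [0.3458 0.2737 0.2772] [-3.122e+00 -1.000e-03 -1.570e+00] F [0.3 0.3 0.4] w 0.0278
the job is handed in; nothing more can be done
None
```

I carried out every step of the task and handed the job in at 24.8 s; `env.job_done()` reports no verdict.

**What I did:**
1. I pushed the bin front open to its stop. The tab stopped moving and the force rose to about 19 N.
2. I hooked the board by its slot and slid it about 75 mm towards the robot, which put the whole slot past the shelf edge.
3. I gripped the end strip, lifted the board with all three lumps on it, and tipped them into the tub.
4. I set the board on the steamer while still holding it (about 4 N up-force), let go, and backed the gripper away.

**Last checks:**
- **Lumps:** all three were in the tub in the overhead picture taken just after pouring. The later, smaller picture shows the bin still open, but I did not count the lumps again.
- **Board:** its centre is about 24 mm from the steamer's axis. About 20 mm of that was planned, so that the finger in the slot would clear the steamer wall as it opened. It looks flat.
- **Steamer and other things:** none look moved in the final pictures, and the steamer's left edge is within one pixel of where it was.
- **Gripper:** it is clear of everything, with readings at noise level.

**Checks that disagreed or were weak:**
- The final board outline measured 229 x 135 mm instead of 220 x 110 mm, probably because the mask merged with the steamer or shelf, so the 24 mm figure is approximate.
- The finger opening read 12.5 mm on the 16 mm strip, though the board did not visibly slip.
- I did not measure the board's final tilt. While held, it drooped about 0.02 rad, and I corrected for that before setting it down.

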